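# Sound a blind bore with a collared depth gauge

### The job

Take the depth gauge (the steel rod with the sliding brass ring) out of the tool stand and put it tip first into the bore of the tall square boss on the aluminium housing in the vice. Push it straight down, firmly but gently, until it bottoms out on the hard rubber stop (its depth is not known; leaning hard on it would spoil it), so that the rim of the bore pushes the stiff ring up the rod and the ring marks the depth; then let go and leave it standing there, with nothing else knocked about.

Things in the scene. Friction and masses are not known exactly. Their poses are not given: they have to be found in the camera images.
- gauge: the depth gauge: a straight steel rod, 10 mm diameter, with a 3 mm chamfer at its tip (6.6 mm across at the end), and a ribbed round steel head, 22 mm diameter, from 105 to 137 mm above the tip (total length 137 mm); 0.14-0.21 kg. Origin at the tip, z runs up the rod to the head. It starts upright in one of the three holes of the tool stand, its tip 8 mm above the table. The only tool in the stand with a brass ring
- collar (a joint): the brass marking ring on the gauge rod, 24 mm outer diameter and 14 mm tall, with a small thumb screw on its side. It slides along the rod with a steady drag of about 5 N and stays where it is left. Value = how far it has been pushed up the rod (m): its underside is 24 mm + value above the gauge's tip; up to 60 mm of travel. It starts low, at 0 to 4 mm
- collar_foot (a point): centre of the underside of the brass ring, on the rod's axis
- casting: the aluminium housing clamped in the vice, fixed: an open tray 86 x 110 mm and 45 mm tall with a green circuit board in it and, in one corner, one tall square boss of 34 x 34 mm that stands 66 mm tall, 21 mm higher than the tray's walls. The boss has the bore in its top. Origin under the middle of the tray, 35 mm above the table; z up
- bore_mouth (a point): centre of the mouth of the bore, in the top face of the boss, 101 mm above the table. The bore is round, vertical, 11.6 mm in diameter with a 1.5 mm chamfer, and blind; it lies at x = 12, y = 28 mm in the housing's frame
- stop (a joint): the flat hard rubber stop at the bottom of the bore, 36 to 58 mm below its mouth, at a depth that differs each time and is not given: feel for it. Value = how far it is pressed down (m), 0 untouched. It gives only 0.05 mm per newton, so the push rises steeply from the ring's 5 N drag when the tip meets it; it springs back when let go. Spoilt if pressed by over 24 N (1.2 mm)
- stand: the tool stand, fixed: a black plastic block 56 x 210 mm, 30 mm tall, with three square holes, 12.5 mm wide, 22 mm deep, in a row along its y axis at y = -75, 0 and 75 mm. Origin under its middle. The gauge and two other tools stand in it, in any order
- punch: dark steel punch in the tool stand, 105 mm long, 15 mm thick at the top; bystander. Origin at its tip
- driver: nut driver with a black handle in the tool stand, 108 mm long, handle 24 mm thick; bystander. Origin at its tip
- spool: green solder spool, 56 mm diameter, 46 mm tall; bystander
- flux: blue jar, 48 mm diameter, 55 mm tall; bystander
- screwdriver: screwdriver lying on the table, 170 mm long; bystander
- wrench: wrench lying on the table, 140 mm long; bystander
- lens: black lens, 52 mm diameter, 18 mm tall; bystander
- weight: steel test weight with a waist and a knob, 44 mm diameter, 48 mm tall; bystander

How it is judged:
By the outcome, as a careful person would: the job done as asked, in the order asked, and still so for the second after the job is handed in, with the robot touching nothing.
It also fails if it takes over 51 s, if anything falls off the work surface, if the arm or the gripper's body presses on something with over 40 N, if the wrist force passes 120 N, or if a joint passes its speed limit or range.

### The arm

A 7-joint arm with a two-finger parallel gripper is mounted at the origin on the work surface. World frame = base frame: x ahead of the robot, y to its left, z up, the work surface at z = 0. Lengths are in m, angles in rad, forces in N, time in s.
With the tool pointing down it reaches from about 0.425 to 0.875 m from the base axis. Payload 8.4 kg.
Tool frame: the origin (TCP) lies on the centre line of the jaws, within the pads' length; the fingertips stand 25 mm ahead of it and the grasp point (between the pads) lies 6 mm ahead of it; z points along the fingers, y is the line along which they close (so a half turn about z gives the same grasp; the last joint's range is limited). The gripper opens to 85 mm and grips with 20 to 120 N. Pads are 22 mm wide; open, the fingers measure 114 mm over their backs; the gripper's body (76 mm by 85 mm) begins 54 mm behind the grasp point. The pads swing forward as they close: fully open they stand 13 mm farther back than shut.
Start: joints at [-1.265, 0.333, 0.04, 1.465, -0.013, 1.343, -0.059], TCP at [0.256, 0.597, 0.256] pointing down, gripper open.
Joint ranges: [-2.58, 2.58], [-0.38, 2.09], [-1.3, 1.39], [0.25, 2.4], [-1.5, 4.64], [0.08, 2.09], [-2.65, 2.65]. Speed limits (rad/s): [2.22, 2.22, 2.79, 2.79, 3.14, 3.14, 3.14].

### API

Orientations are given as a 3x3 rotation matrix whose columns are the frame's x, y, z axes.
In Python, from plant import robot gives the robot as it stands.
- The arm moves only by the tool move_arm, never from a script. Its argument "motion" is a list of rows, each a list of 7 numbers: the shift along the tool's x, y, z normalised to -1 to 1, where 1 is 20 cm, then the turn, a rotation vector about the tool's x, y, z normalised to -1 to 1, where 1 is pi/2 rad, then the opening, from 0 (shut) to 1 (fully open). In form: [[tx, ty, tz, wx, wy, wz, grip], ...]. A call has exactly 8 rows; each row is the pose to reach, as a shift and turn from the pose commanded when the call began, along the tool's axes at that moment; what a row does not reach only later rows make up. A row lasts 1/10 s, in which the tool goes at most 50 mm and 8.59 degrees, less where a joint would pass 70% of its speed; a pose out of reach is approached as far as the arm can. A call with a number of a shift or a turn outside -1 to 1 is refused whole. A call with a gripper value outside its range is refused whole. The fingers move at their own pace and stop on an object; "squeeze" is the grip in N (left out, the last holds). Time passes only in rows, so rows that repeat a pose let the fingers close, or fill a call up. It gives the time, the measured TCP pose, the force, the opening and the grip force at its end, in the units of the state.
- robot.state(): the state, without advancing time (a new reading comes with each control period).
- robot.grab_frame(name): name is "side" or "top" or "wrist"; returns a dict with "img" (400x640x3 uint8, blue, green, red), "fx", "fy", "cx", "cy" (pixels), "extrinsics" (4x4, takes a point from camera to world coordinates). Camera axes: x right, y up, looking along -z (the intrinsics and any distortion apply to the point x, -y, -z); pixel columns grow to the right and rows downward; lengths in m; the calibration is good to about 2 mm. A picture is of the moment at which its call begins. There is no depth.
- robot.finish_job(): hands the job in; it is judged then, once.
The state is a dict: "time": time; "qpos": joint angles; "dq": joint speeds; "tau": joint torques, N m; "tcp_pos": TCP position; "orientation": TCP orientation; "contact_force": force on the tool from outside, world axes, zero at the start; "ft_torque": the same for the moment, N m; "opening": opening from 0.0 (shut) to 1.0 (fully open); "grip_force": force on a finger pad.
Only numpy, scipy, OpenCV 4.12 (cv2) and the standard library are available. Lean on these libraries where they do the work, as an engineer would, in place of code of your own. Each camera call takes 0.05 s, during which the arm holds its last target. There are 200 camera calls.

## Working session

There is one attempt and no reset: what is moved stays moved. The work goes in short steps, Python scripts to look and compute and a tool call to move; the robot and the scene stay as the last step left them, time stands still between calls to the robot, and variables do not carry over. Pictures are saved under pics/ and viewed, at most 10 in all, crops included, and the job is handed in when it is done.

Besides the shell and the picture viewer there is one more tool, called after ">>>" as name(argument=value, ...) on one line, values as JSON. move_arm: Moves the arm, as the interface text tells. Its arguments: {"type":"object","properties":{"motion":{"type":"array","items":{"type":"array","items":{"type":"number"}}},"squeeze":{"type":"number"}},"required":["motion"]}

```bash
mkdir -p pics; ls; python3 - <<'E'
from plant import robot
import cv2,numpy as np
np.set_printoptions(precision=4,suppress=True)
s=robot.state();print(s['tcp_pos'],s['orientation'],s['contact_force'],s['opening'],s['time'])
for n in ['side','top']:
    f=robot.grab_frame(n);cv2.imwrite(f'pics/{n}0.png',f['img']);print(n,f['fx'],f['fy'],f['cx'],f['cy'],f['extrinsics'],[k for k in f])
E
```

```text
pics
[0.2559 0.5971 0.2554] [[-0.9192  0.3939 -0.0005]
 [ 0.3939  0.9192 -0.0015]
 [-0.0001 -0.0016 -1.    ]] [ 0.3469 -0.6641  0.4587] 0.9994912871528506 0.0
side 517.5948384003394 517.5948384003394 315.6102205837862 201.04872190500848 [[ 0.8122  0.3152 -0.4909 -0.0153]
 [-0.5833  0.4474 -0.6779 -0.7989]
 [ 0.006   0.837   0.5472  0.749 ]
 [ 0.      0.      0.      1.    ]] ['img', 'fx', 'fy', 'cx', 'cy', 'extrinsics']
top 519.9887747410986 519.9887747410986 309.38997874143365 195.72505874284457 [[-0.0173  0.9935 -0.1129  0.3918]
 [-0.9999 -0.0171  0.0023  0.0109]
 [ 0.0004  0.1129  0.9936  1.5707]
 [ 0.      0.      0.      1.    ]] ['img', 'fx', 'fy', 'cx', 'cy', 'extrinsics']
```

View pics/side0.png

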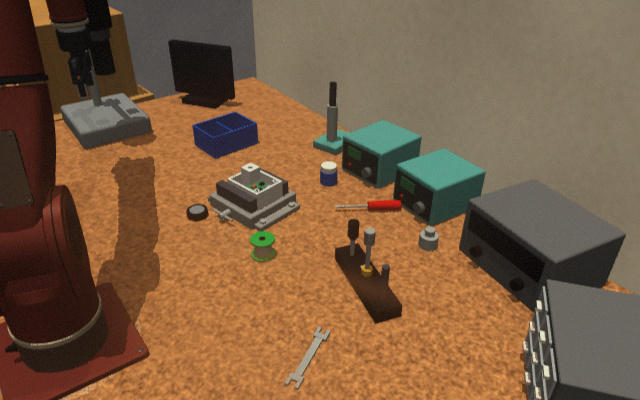

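View pics/top0.png

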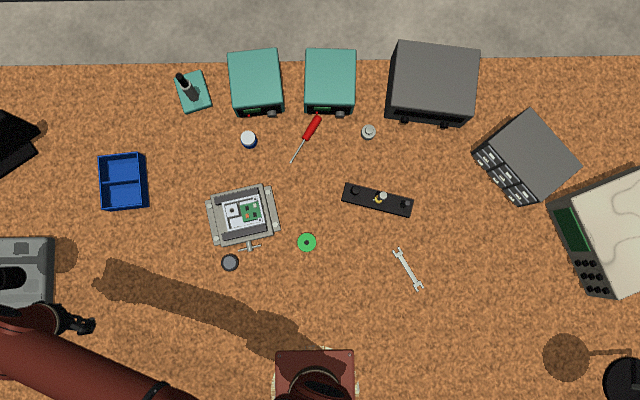

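The gauge is in the stand's middle hole: its head is at side (369,235) and top (383,196). The boss is at side (250,172) and top (232,211). I'll zoom in on both.

```bash
python3 - <<'E'
import cv2,numpy as np
s=cv2.imread('pics/side0.png');t=cv2.imread('pics/top0.png')
c=lambda i,x,y:cv2.resize(i[y:y+75,x:x+100],(400,300),interpolation=cv2.INTER_CUBIC)
cv2.imwrite('pics/z0.png',np.vstack([np.hstack([c(s,210,150),c(s,325,215)]),np.hstack([c(t,195,175),c(t,330,160)])]))
E
```

```text
(no output)
```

View pics/z0.png

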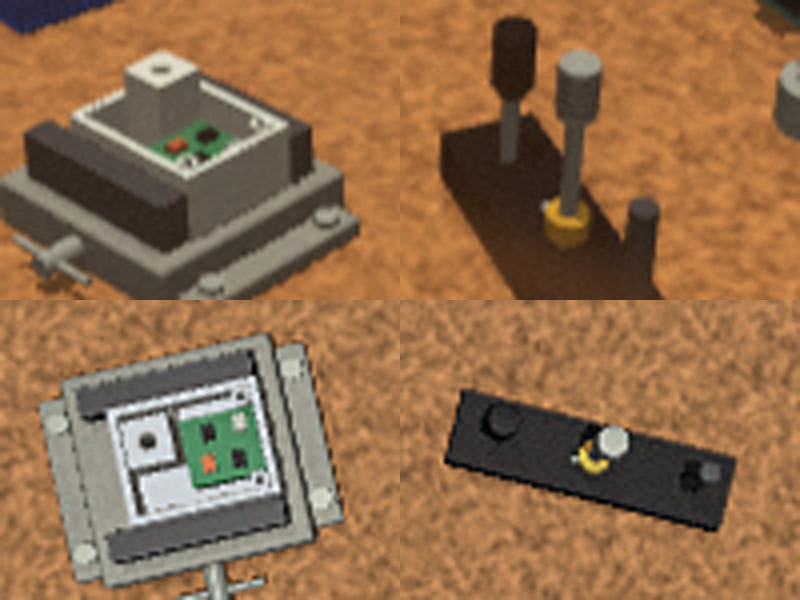

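The bore mouth is at side (250,167.2) and top (232,210). The gauge's head top is at side (370,230) and top (383.5,195.5). I'll turn these into positions using the known heights.

```bash
cat > h.py <<'E'
import numpy as np
np.set_printoptions(precision=4,suppress=True)
from plant import robot
def hit(f,u,v,z):
    E=np.array(f['extrinsics']);d=E[:3,:3]@[(u-f['cx'])/f['fx'],-(v-f['cy'])/f['fy'],-1]
    o=E[:3,3];return o+d*(z-o[2])/d[2]
def proj(f,p):
    E=np.array(f['extrinsics']);c=E[:3,:3].T@(np.array(p)-E[:3,3]);return f['cx']-f['fx']*c[0]/c[2],f['cy']+f['fy']*c[1]/c[2]
def togo(p):  # shift in tool axes, units of 0.2 m, to bring TCP to p
    s=robot.state();return np.array(s['orientation']).T@(np.array(p)-s['tcp_pos'])/.2
E
python3 - <<'E'
from h import *
s=robot.grab_frame('side');t=robot.grab_frame('top')
print('head',hit(s,370,230,.145),hit(t,383.5,195.5,.145))
print('bore',hit(s,250,167.25,.101),hit(t,232,210,.101))
c=[hit(t,330+a/4,160+b/4,.03) for a,b in [(62,90),(335,158),(318,228),(45,165)]];print(np.array(c),np.mean(c,0))
for a,b in [(c[0],c[1]),(c[3],c[2])]: print(np.degrees(np.arctan2(*(a-b)[1::-1])))
print('tool y dir',np.degrees(np.arctan2(.9192,.3939)),togo([.5,-.13,.25]))
E
```

```text
head [ 0.5533 -0.1968  0.145 ] [ 0.5509 -0.1969  0.145 ]
bore [0.5214 0.227  0.101 ] [0.5218 0.2276 0.101 ]
[[ 0.6048 -0.1013  0.03  ]
 [ 0.5501 -0.3034  0.03  ]
 [ 0.4981 -0.2887  0.03  ]
 [ 0.5486 -0.0873  0.03  ]] [ 0.5504 -0.1952  0.03  ]
74.87364127903062
75.93170202214735
tool y dir 66.80366638080503 [-2.554  -2.8615  0.0319]
```

>>> move_arm(motion=[[-0.1,-0.05,0,0,0,0.05,1],[-0.25,-0.12,0,0,0,0.12,1],[-0.4,-0.2,0,0,0,0.2,1],[-0.55,-0.27,0,0,0,0.28,1],[-0.7,-0.34,0,0,0,0.36,1],[-0.85,-0.41,0,0,0,0.42,1],[-0.95,-0.46,0,0,0,0.45,1],[-0.99,-0.48,0,0,0,0.45,1]])

```text
time: 1.0
tcp_pos: [0.4019, 0.4292, 0.2564]
orientation: [[-0.441, 0.898, 0.001], [0.898, 0.441, -0.0], [-0.001, 0.0, -1.0]]
contact_force: [0.6, -0.1, 0.8]
opening: 1.005
grip_force: 0.0
```

```bash
python3 - <<'E'
from h import *
s=robot.state();print(s['tcp_pos'],s['orientation'],togo([.515,.23,.256]),s['time'])
E
```

```text
[0.4019 0.4292 0.2564] [[-0.4405  0.8977  0.0005]
 [ 0.8977  0.4405 -0.0004]
 [-0.0006  0.0003 -1.    ]] [-1.1434  0.0687  0.0029] 1.0
```

>>> move_arm(motion=[[-0.1,0.01,0,0,0,0.05,1],[-0.25,0.02,0,0,0,0.12,1],[-0.4,0.03,0,0,0,0.2,1],[-0.55,0.04,0,0,0,0.28,1],[-0.7,0.05,0,0,0,0.36,1],[-0.85,0.06,0,0,0,0.42,1],[-0.95,0.07,0,0,0,0.452,1],[-1.0,0.07,0,0,0,0.452,1]])

```text
time: 1.8
tcp_pos: [0.502, 0.2574, 0.2563]
orientation: [[0.248, 0.969, 0.0], [0.969, -0.248, -0.0], [-0.0, 0.0, -1.0]]
contact_force: [-0.2, -0.2, -0.3]
opening: 1.002
grip_force: 0.0
```

```bash
python3 - <<'E'
from h import *; import cv2
s=robot.state();print(s['tcp_pos'],s['orientation'],togo([.5515,-.196,.256]),s['time'])
f=robot.grab_frame('wrist');cv2.imwrite('pics/w0.png',f['img']);print(f['extrinsics'],proj(f,[.5216,.2273,.101]))
E
```

```text
[0.502  0.2574 0.2563] [[ 0.248   0.9688  0.0001]
 [ 0.9688 -0.248  -0.0001]
 [-0.0001  0.0002 -1.    ]] [-2.1346  0.8019  0.0019] 1.8
[[ 0.9687  0.239   0.0674  0.5193]
 [-0.2483  0.9324  0.2626  0.3233]
 [-0.0001 -0.2711  0.9626  0.3742]
 [ 0.      0.      0.      1.    ]] (np.float64(349.63448985663166), np.float64(221.44024879210363))
```

View pics/w0.png

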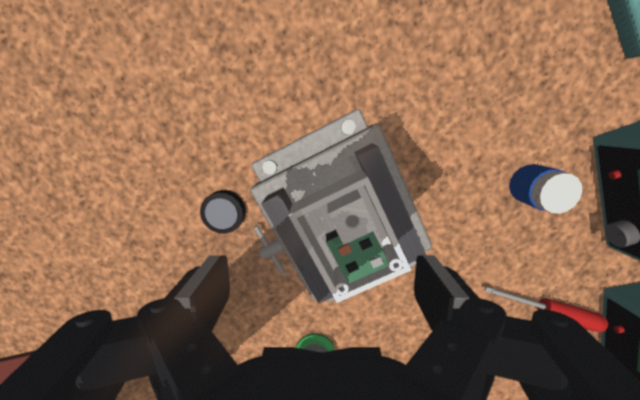

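The bore shows at about wrist (352,221); the prediction was (350,221). I'll go on to the gauge.

```bash
python3 - <<'E'
import cv2,numpy as np
from h import *
g=cv2.imread('pics/w0.png',0)[205:240,335:370];m=(g<g.min()+25)
ys,xs=np.nonzero(cv2.blur(g,(3,3))<np.percentile(g,6));u,v=np.median(xs)+335,np.median(ys)+205
f=robot.grab_frame('wrist');print(u,v,hit(f,u,v,.101));print(cv2.resize(g,(18,18),interpolation=cv2.INTER_AREA))
E
```

```text
360.5 237.0 [0.5284 0.2089 0.101 ]
[[ 91  91  92 101 120 135 146 151 152 153 153 154 153 153 154 149 140 138]
 [ 92 102 122 142 153 155 155 155 154 154 153 152 153 152 152 151 143 137]
 [119 138 149 151 153 155 155 155 156 156 157 157 156 156 155 154 149 139]
 [147 150 149 140 144 145 144 146 152 153 154 155 155 156 156 157 154 143]
 [149 145 142 136 136 136 138 142 142 142 145 150 152 152 152 153 153 147]
 [146 137 133 133 134 132 126 113 106 107 114 135 148 151 152 152 152 150]
 [139 136 135 135 134 126 103  89  86  86  88 102 127 139 144 144 149 152]
 [135 135 135 135 134 116  91  86  85  85  84  88 113 132 134 134 141 149]
 [135 135 135 134 131 110  88  85  86  85  84  88 112 132 135 136 140 150]
 [137 137 137 136 134 115  92  85  85  85  86  95 116 132 134 135 143 151]
 [138 135 135 135 135 126 105  91  88  88  95 112 128 135 135 138 147 151]
 [138 135 135 135 135 132 123 114 108 108 115 126 134 136 136 137 147 154]
 [113 132 134 134 135 134 134 130 128 128 130 134 135 135 135 135 144 152]
 [ 64 123 135 135 134 134 134 134 134 134 134 134 134 134 135 135 139 147]
 [ 35  98 133 135 135 135 135 135 135 134 134 134 134 134 133 131 124 113]
 [ 26  65 123 134 134 135 135 135 135 135 136 135 134 130 123 106  89  78]
 [ 45  63 106 131 133 132 132 133 133 133 133 128 118 101  87  77  69  68]
 [ 67  70  88 126 135 134 134 134 133 127 114  95  82  75  69  54  36  42]]
```

>>> move_arm(motion=[[-0.1,0.04,0,0,0,0,1],[-0.24,0.1,0,0,0,0,1],[-0.4,0.16,0,0,0,0,1],[-0.56,0.22,0,0,0,0,1],[-0.72,0.28,0,0,0,0,1],[-0.86,0.34,0,0,0,0,1],[-0.96,0.39,0,0,0,0,1],[-1.0,0.4,0,0,0,0,1]])

```text
time: 2.7
tcp_pos: [0.5294, 0.044, 0.2564]
orientation: [[0.247, 0.969, 0.0], [0.969, -0.247, -0.0], [0.0, 0.0, -1.0]]
contact_force: [0.5, 0.5, -0.9]
opening: 0.998
grip_force: 0.0
```

>>> move_arm(motion=[[-0.1,0.04,0,0,0,0,1],[-0.24,0.1,0,0,0,0,1],[-0.4,0.16,0,0,0,0,1],[-0.56,0.22,0,0,0,0,1],[-0.72,0.28,0,0,0,0,1],[-0.86,0.34,0,0,0,0,1],[-0.96,0.39,0,0,0,0,1],[-1.0,0.4,0,0,0,0,1]])

```text
time: 3.5
tcp_pos: [0.5576, -0.1692, 0.256]
orientation: [[0.247, 0.969, -0.0], [0.969, -0.247, -0.0], [-0.001, -0.0, -1.0]]
contact_force: [-0.2, 1.4, -0.1]
opening: 0.999
grip_force: 0.0
```

```bash
python3 - <<'E'
from h import *; import cv2
s=robot.state();print(s['tcp_pos'],togo([.5515,-.196,.256]),s['time'])
f=robot.grab_frame('wrist');cv2.imwrite('pics/w1.png',f['img']);print(proj(f,[.5515,-.196,.145]),proj(f,[.5515,-.196,.03]))
E
```

```text
[ 0.5576 -0.1692  0.256 ] [-0.1375  0.0035  0.0003] 3.5
(np.float64(321.84604988600165), np.float64(243.27553415184565)) (np.float64(321.7534284381021), np.float64(204.22102810835278))
```

View pics/w1.png

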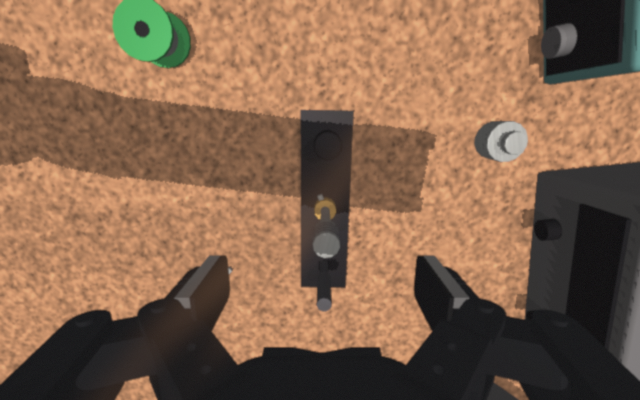

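The head is at wrist (326,244), about 4 px right of the prediction. The bore showed a similar offset (352.9 against 349.6). I'll check the camera bias against the finger midpoint.

```bash
python3 - <<'E'
from h import *; import cv2
f=robot.grab_frame('wrist');s=robot.state();R=np.array(s['orientation']);p=np.array(s['tcp_pos'])
print(f['fx'],f['cx'])
print('axis px',[proj(f,p+R[:,2]*d) for d in (-.01,.0,.012,.1)])
print('head wrist',hit(f,326,244,.145))
g=dict(f);E0=np.array([[.9687,.239,.0674,.5193],[-.2483,.9324,.2626,.3233],[-.0001,-.2711,.9626,.3742],[0,0,0,1]]);g['extrinsics']=E0
print('bore wrist',hit(g,352.9,221.2,.101))
h=cv2.cvtColor(f['img'],cv2.COLOR_BGR2HSV)
im=f['img'][225:265,295:360];print(im[18,::2].sum(1)//3, im[::2,31].sum(1)//3)
E
```

```text
311.96505884423067 321.38836651371633
axis px [(np.float64(319.54647222647935), np.float64(295.26756006279663)), (np.float64(319.68160291578835), np.float64(282.25541332050614)), (np.float64(319.8197783214282), np.float64(268.95008154462175)), (np.float64(320.40508230117086), np.float64(212.58937390521234))]
head wrist [ 0.5541 -0.1979  0.145 ]
bore wrist [0.5246 0.2268 0.101 ]
[130 126 122  82  67  65  65  63  61  86 106 105 105 107 107 108 108 105
 107 106 104 107  96  51  50  50  80 148 163 159 129 105 111] [ 66  64  62  78 110 111 109 110 109 109 108 107 106 104 109 158 100  37
  38  39]
```

>>> move_arm(motion=[[-0.07,0.005,0.05,0,0,0,1],[-0.141,0.01,0.12,0,0,0,1],[-0.141,0.01,0.22,0,0,0,1],[-0.141,0.01,0.34,0,0,0,1],[-0.141,0.01,0.46,0,0,0,1],[-0.141,0.01,0.55,0,0,0,0.8],[-0.141,0.01,0.59,0,0,0,0.6],[-0.141,0.01,0.595,0,0,0,0.5]])

```text
time: 4.4
tcp_pos: [0.5519, -0.1949, 0.1365]
orientation: [[0.246, 0.969, -0.002], [0.969, -0.246, 0.001], [0.001, -0.002, -1.0]]
contact_force: [-0.2, 0.3, -0.0]
opening: 0.517
grip_force: 0.0
```

```bash
python3 - <<'E'
from h import *; import cv2
s=robot.state();print(s['tcp_pos'],s['contact_force'],s['opening'],togo([.5527,-.197,.137]))
f=robot.grab_frame('wrist');cv2.imwrite('pics/w2.png',f['img'][100:400,120:520]);R=np.array(s['orientation']);print(proj(f,s['tcp_pos']+0*R[:,2]),proj(f,[.5527,-.197,.145]))
E
```

```text
[ 0.5519 -0.1949  0.1365] [-0.1762  0.2744 -0.0414] 0.5171616256595469 [-0.0093  0.0065 -0.0024]
(np.float64(320.42239044642935), np.float64(284.8565222066378)) (np.float64(323.5769718164136), np.float64(300.0352420830935))
```

View pics/w2.png

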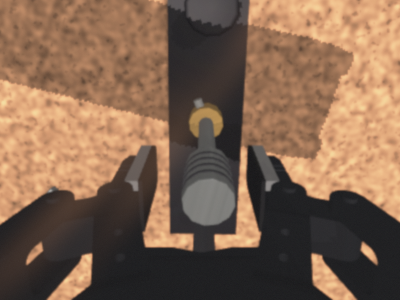

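The head's centre is at about (328,301) and the pad midpoint at about u=322.5, so the jaws need about +2 mm in y and 2 mm in -x before closing.

>>> move_arm(motion=[[-0.01,0.01,0,0,0,0,0.5],[-0.01,0.01,0,0,0,0,0.4],[-0.01,0.01,0,0,0,0,0.3],[-0.01,0.01,0,0,0,0,0.2],[-0.01,0.01,0,0,0,0,0.1],[-0.01,0.01,0,0,0,0,0],[-0.01,0.01,0,0,0,0,0],[-0.01,0.01,0,0,0,0,0]], squeeze=60)

```text
time: 5.25
tcp_pos: [0.5537, -0.1995, 0.138]
orientation: [[0.248, 0.969, 0.001], [0.969, -0.248, -0.0], [0.0, 0.001, -1.0]]
contact_force: [-0.1, 0.0, 6.1]
opening: 0.239
grip_force: 58.4
```

```bash
python3 - <<'E'
from h import *
s=robot.state();print(s['tcp_pos'],s['contact_force'],s['ft_torque'],s['opening'],s['grip_force'],s['time'])
E
```

```text
[ 0.5537 -0.1995  0.138 ] [-0.0639  0.0331  6.1349] [ 0.0833  0.3486 -0.0019] 0.23905665039021223 58.40928554534912 5.25
```

>>> move_arm(motion=[[0,0,-0.02,0,0,0,0],[0,0,-0.06,0,0,0,0],[0,0,-0.13,0,0,0,0],[0,0,-0.23,0,0,0,0],[0,0,-0.35,0,0,0,0],[0,0,-0.48,0,0,0,0],[0,0,-0.6,0,0,0,0],[0,0,-0.65,0,0,0,0]])

```text
time: 6.05
tcp_pos: [0.5541, -0.1999, 0.2706]
orientation: [[0.249, 0.969, 0.004], [0.969, -0.249, -0.001], [0.0, 0.004, -1.0]]
contact_force: [0.2, 0.6, -1.2]
opening: 0.24
grip_force: 58.8
```

>>> move_arm(motion=[[0.1,-0.04,0,0,0,0,0],[0.24,-0.1,0,0,0,0,0],[0.4,-0.16,0,0,0,0,0],[0.56,-0.22,0,0,0,0,0],[0.72,-0.28,0,0,0,0,0],[0.86,-0.34,0,0,0,0,0],[0.96,-0.38,0,0,0,0,0],[1.0,-0.4,0,0,0,0,0]])

```text
time: 6.85
tcp_pos: [0.5251, 0.0168, 0.2671]
orientation: [[0.245, 0.969, -0.001], [0.969, -0.245, 0.0], [0.0, -0.001, -1.0]]
contact_force: [0.1, -0.4, -1.3]
opening: 0.238
grip_force: 58.9
```

```bash
python3 - <<'E'
from h import *
s=robot.state();print(s['tcp_pos'],s['contact_force'],s['opening'],s['grip_force'],togo([.524,.2272,.27]))
E
```

```text
[0.5251 0.0168 0.2671] [ 0.0894 -0.4347 -1.3477] 0.2380172378942673 58.926714062690735 [ 1.0187 -0.2631 -0.0138]
```

>>> move_arm(motion=[[0.1,-0.03,0,0,0,0,0],[0.24,-0.06,0,0,0,0,0],[0.4,-0.11,0,0,0,0,0],[0.56,-0.15,0,0,0,0,0],[0.72,-0.19,0,0,0,0,0],[0.87,-0.23,0,0,0,0,0],[0.97,-0.255,0,0,0,0,0],[1.0,-0.263,0,0,0,0,0]])

```text
time: 7.65
tcp_pos: [0.5241, 0.2228, 0.2669]
orientation: [[0.246, 0.969, -0.001], [0.969, -0.246, -0.0], [-0.001, -0.0, -1.0]]
contact_force: [-0.8, 0.5, -1.6]
opening: 0.238
grip_force: 58.9
```

>>> move_arm(motion=[[0.01,0,0.03,0,0,0,0],[0.01,0,0.08,0,0,0,0],[0.01,0,0.1,0,0,0,0],[0.01,0,0.1,0,0,0,0],[0.01,0,0.1,0,0,0,0],[0.01,0,0.1,0,0,0,0],[0.01,0,0.1,0,0,0,0],[0.01,0,0.1,0,0,0,0]])

```text
time: 8.45
tcp_pos: [0.5249, 0.223, 0.2476]
orientation: [[0.248, 0.969, 0.0], [0.969, -0.248, 0.0], [0.0, 0.0, -1.0]]
contact_force: [0.3, -0.6, -1.1]
opening: 0.235
grip_force: 58.9
```

```bash
python3 - <<'E'
from h import *; import cv2
s=robot.state();p=np.array(s['tcp_pos']);print(p,s['orientation'],s['contact_force'],togo([.524,.2272,.27]))
R=np.array(s['orientation'])
out=[]
for n in ['side','top','wrist']:
    f=robot.grab_frame(n);cv2.imwrite(f'pics/{n}3.png',f['img'])
    print(n,'tip',proj(f,p+R[:,2]*.13),'bore',proj(f,[.524,.2272,.101]),'headtop',proj(f,p-R[:,2]*.007))
    if n!='top':
        u,v=[int(a) for a in proj(f,[.524,.2272,.125])];out.append(cv2.resize(f['img'][v-40:v+40,u-40:u+40],(400,400),interpolation=cv2.INTER_CUBIC));print('crop',u-40,v-40)
cv2.imwrite('pics/z3.png',np.hstack(out))
E
```

```text
[0.5249 0.223  0.2476] [[ 0.2482  0.9687  0.0003]
 [ 0.9687 -0.2482  0.0002]
 [ 0.0003  0.0002 -1.    ]] [ 0.2695 -0.6474 -1.1381] [ 0.0191 -0.0093 -0.1122]
side tip (np.float64(251.60140189744234), np.float64(161.75175058290904)) bore (np.float64(250.87856291232478), np.float64(166.92861813955153)) headtop (np.float64(248.0313548312434), np.float64(111.05236575768488))
crop 210 118
top tip (np.float64(232.75493313473314), np.float64(208.3649695186486)) bore (np.float64(232.14749941497578), np.float64(209.2256502164966)) headtop (np.float64(224.89613101547405), np.float64(203.59873918747311))
wrist tip (np.float64(321.0421514445129), np.float64(203.40486012861413)) bore (np.float64(318.8776734752049), np.float64(194.18454897613302)) headtop (np.float64(320.5542109034772), np.float64(294.01545051610066))
crop 278 161
```

View pics/z3.png

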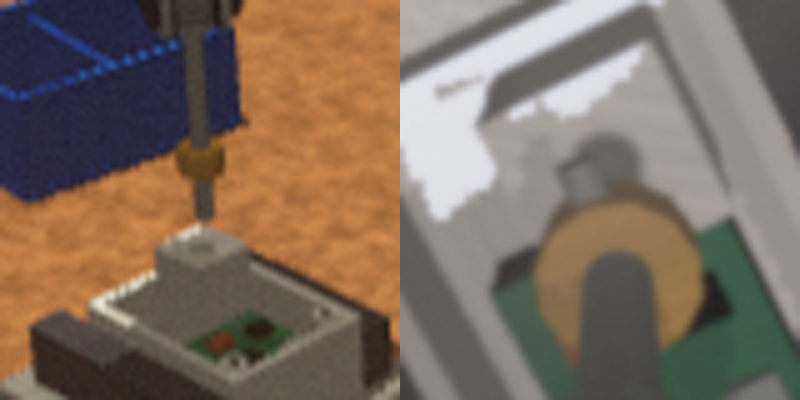

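In the side crop the tip is at (250.8,161.6) and the bore at (250.8,167.6). In the wrist view the bore is at about (319.6,194.4). The estimate near (.524,.227) holds, so I'll shift there and lower to just above the mouth.

>>> move_arm(motion=[[0.01,-0.004,0,0,0,0,0],[0.0175,-0.008,0.01,0,0,0,0],[0.0175,-0.008,0.03,0,0,0,0],[0.0175,-0.008,0.05,0,0,0,0],[0.0175,-0.008,0.06,0,0,0,0],[0.0175,-0.008,0.06,0,0,0,0],[0.0175,-0.008,0.06,0,0,0,0],[0.0175,-0.008,0.06,0,0,0,0]])

```text
time: 9.4
tcp_pos: [0.5242, 0.2268, 0.2355]
orientation: [[0.248, 0.969, 0.0], [0.969, -0.248, 0.0], [0.0, 0.0, -1.0]]
contact_force: [-0.6, -0.3, -1.5]
opening: 0.244
grip_force: 58.9
```

```bash
python3 - <<'E'
from h import *; import cv2
s=robot.state();p=np.array(s['tcp_pos']);print(p,s['contact_force'],togo([.5242,.2268,.235]))
R=np.array(s['orientation'])
out=[]
for n in ['side','top']:
    f=robot.grab_frame(n)
    print(n,'tip',proj(f,p+R[:,2]*.13),'bore',proj(f,[.5242,.2268,.101]))
    u,v=[int(a) for a in proj(f,[.5242,.2268,.115])];out.append(cv2.resize(f['img'][v-25:v+25,u-25:u+25],(400,400),interpolation=cv2.INTER_CUBIC));print('crop',u-25,v-25)
cv2.imwrite('pics/z4.png',np.hstack(out))
E
```

```text
[0.5242 0.2268 0.2355] [-0.5919 -0.2849 -1.4855] [0.     0.0001 0.0024]
side tip (np.float64(250.91698678457698), np.float64(165.42392116360162)) bore (np.float64(251.02585817932254), np.float64(166.96976801163086))
crop 225 137
top tip (np.float64(232.0514040746885), np.float64(209.01110236688925)) bore (np.float64(232.2885282620378), np.float64(209.1529618119361))
crop 206 183
```

View pics/z4.png

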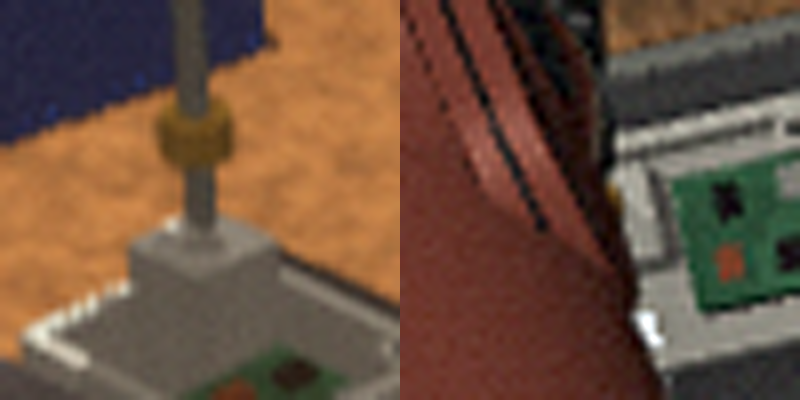

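In the side crop the rod is at u≈202 and the boss centre at about 205, so the rod is within about 1 mm. I'll lower it gently into the mouth and watch the lateral force.

>>> move_arm(motion=[[0,0.002,0.01,0,0,0,0],[0,0.002,0.02,0,0,0,0],[0,0.002,0.03,0,0,0,0],[0,0.002,0.037,0,0,0,0],[0,0.002,0.044,0,0,0,0],[0,0.002,0.05,0,0,0,0],[0,0.002,0.05,0,0,0,0],[0,0.002,0.05,0,0,0,0]])

```text
time: 10.3
tcp_pos: [0.5243, 0.2266, 0.2251]
orientation: [[0.248, 0.969, -0.0], [0.969, -0.248, -0.0], [-0.0, -0.0, -1.0]]
contact_force: [-1.3, -0.7, -1.0]
opening: 0.241
grip_force: 58.8
```

```bash
cat > st.py <<'E'
from h import *
s=robot.state();print(s['tcp_pos'],s['contact_force'],'tool axes F',np.array(s['orientation']).T@s['contact_force'],s['ft_torque'],s['time'])
E
python3 st.py
```

```text
[0.5243 0.2266 0.2251] [-1.3139 -0.6607 -1.0044] tool axes F [-0.9658 -1.1083  1.0052] [-0.1723  0.4072  0.0333] 10.3
```

>>> move_arm(motion=[[0,0,0.01,0,0,0,0],[0,0,0.02,0,0,0,0],[0,0,0.03,0,0,0,0],[0,0,0.04,0,0,0,0],[0,0,0.05,0,0,0,0],[0,0,0.06,0,0,0,0],[0,0,0.07,0,0,0,0],[0,0,0.07,0,0,0,0]])

```text
time: 11.1
tcp_pos: [0.5244, 0.2266, 0.2109]
orientation: [[0.248, 0.969, -0.0], [0.969, -0.248, -0.0], [-0.0, -0.0, -1.0]]
contact_force: [-1.3, -0.6, -3.3]
opening: 0.238
grip_force: 59.0
```

```bash
python3 st.py
```

```text
[0.5244 0.2266 0.2109] [-1.3208 -0.644  -3.2622] tool axes F [-0.9503 -1.1187  3.2629] [-0.1808  0.5038 -0.0343] 11.1
```

>>> move_arm(motion=[[0,0,0.01,0,0,0,0],[0,0,0.02,0,0,0,0],[0,0,0.03,0,0,0,0],[0,0,0.04,0,0,0,0],[0,0,0.05,0,0,0,0],[0,0,0.06,0,0,0,0],[0,0,0.06,0,0,0,0],[0,0,0.06,0,0,0,0]])

```text
time: 11.9
tcp_pos: [0.5245, 0.2267, 0.1994]
orientation: [[0.248, 0.969, 0.0], [0.969, -0.248, 0.0], [0.0, 0.0, -1.0]]
contact_force: [-4.0, -1.2, 2.2]
opening: 0.248
grip_force: 59.6
```

```bash
python3 st.py
```

```text
[0.5245 0.2267 0.1994] [-4.0106 -1.1908  2.2447] tool axes F [-2.1492 -3.5893 -2.245 ] [-0.3162  0.9882  0.0035] 11.9
```

The ring has met the rim: the vertical force rose by about 5 N. I'll ease the lateral load and go to just short of the earliest possible stop.

>>> move_arm(motion=[[-0.001,-0.002,0,0,0,0,0],[-0.002,-0.004,0.002,0,0,0,0],[-0.002,-0.004,0.005,0,0,0,0],[-0.002,-0.004,0.008,0,0,0,0],[-0.002,-0.004,0.011,0,0,0,0],[-0.002,-0.004,0.014,0,0,0,0],[-0.002,-0.004,0.014,0,0,0,0],[-0.002,-0.004,0.014,0,0,0,0]])

```text
time: 12.7
tcp_pos: [0.5242, 0.2265, 0.197]
orientation: [[0.248, 0.969, 0.001], [0.969, -0.248, 0.0], [0.001, 0.001, -1.0]]
contact_force: [-1.3, -0.9, 4.8]
opening: 0.24
grip_force: 59.7
```

```bash
python3 st.py
```

```text
[0.5242 0.2265 0.197 ] [-1.3116 -0.9052  4.8086] tool axes F [-1.1992 -1.0401 -4.8106] [-0.2991  0.3216 -0.0136] 12.7
```

>>> move_arm(motion=[[0,0,0.001,0,0,0,0],[0,0,0.002,0,0,0,0],[0,0,0.003,0,0,0,0],[0,0,0.004,0,0,0,0],[0,0,0.005,0,0,0,0],[0,0,0.005,0,0,0,0],[0,0,0.005,0,0,0,0],[0,0,0.005,0,0,0,0]])

```text
time: 13.5
tcp_pos: [0.5241, 0.2265, 0.196]
orientation: [[0.248, 0.969, 0.001], [0.969, -0.248, 0.0], [0.001, 0.001, -1.0]]
contact_force: [-1.6, -1.9, 4.2]
opening: 0.235
grip_force: 59.6
```

>>> move_arm(motion=[[0,0,0.001,0,0,0,0],[0,0,0.002,0,0,0,0],[0,0,0.003,0,0,0,0],[0,0,0.004,0,0,0,0],[0,0,0.005,0,0,0,0],[0,0,0.005,0,0,0,0],[0,0,0.005,0,0,0,0],[0,0,0.005,0,0,0,0]])

```text
time: 14.3
tcp_pos: [0.5241, 0.2265, 0.1949]
orientation: [[0.249, 0.969, 0.001], [0.969, -0.249, 0.0], [0.001, 0.001, -1.0]]
contact_force: [-1.5, -0.9, 4.6]
opening: 0.24
grip_force: 59.6
```

>>> move_arm(motion=[[0,0,0.001,0,0,0,0],[0,0,0.002,0,0,0,0],[0,0,0.003,0,0,0,0],[0,0,0.004,0,0,0,0],[0,0,0.005,0,0,0,0],[0,0,0.005,0,0,0,0],[0,0,0.005,0,0,0,0],[0,0,0.005,0,0,0,0]])

```text
time: 15.1
tcp_pos: [0.5241, 0.2265, 0.1939]
orientation: [[0.248, 0.969, 0.001], [0.969, -0.248, 0.0], [0.001, 0.001, -1.0]]
contact_force: [-1.7, -1.2, 6.0]
opening: 0.237
grip_force: 59.6
```

>>> move_arm(motion=[[0,0,0.001,0,0,0,0],[0,0,0.002,0,0,0,0],[0,0,0.003,0,0,0,0],[0,0,0.004,0,0,0,0],[0,0,0.005,0,0,0,0],[0,0,0.005,0,0,0,0],[0,0,0.005,0,0,0,0],[0,0,0.005,0,0,0,0]])

```text
time: 15.9
tcp_pos: [0.5241, 0.2265, 0.1929]
orientation: [[0.248, 0.969, 0.001], [0.969, -0.248, 0.0], [0.001, 0.001, -1.0]]
contact_force: [-1.1, -0.7, 5.7]
opening: 0.24
grip_force: 59.6
```

>>> move_arm(motion=[[0,0,0.001,0,0,0,0],[0,0,0.002,0,0,0,0],[0,0,0.003,0,0,0,0],[0,0,0.004,0,0,0,0],[0,0,0.005,0,0,0,0],[0,0,0.005,0,0,0,0],[0,0,0.005,0,0,0,0],[0,0,0.005,0,0,0,0]])

```text
time: 16.7
tcp_pos: [0.524, 0.2265, 0.1917]
orientation: [[0.248, 0.969, 0.001], [0.969, -0.248, 0.0], [0.0, 0.001, -1.0]]
contact_force: [0.2, -2.2, 4.5]
opening: 0.242
grip_force: 59.5
```

>>> move_arm(motion=[[0,0,0.001,0,0,0,0],[0,0,0.002,0,0,0,0],[0,0,0.003,0,0,0,0],[0,0,0.004,0,0,0,0],[0,0,0.005,0,0,0,0],[0,0,0.005,0,0,0,0],[0,0,0.005,0,0,0,0],[0,0,0.005,0,0,0,0]])

```text
time: 17.5
tcp_pos: [0.5236, 0.2265, 0.1905]
orientation: [[0.248, 0.969, 0.0], [0.969, -0.248, -0.0], [-0.0, 0.0, -1.0]]
contact_force: [2.6, -1.3, 3.7]
opening: 0.242
grip_force: 59.4
```

>>> move_arm(motion=[[0,0.001,0.001,0,0,0,0],[0,0.0015,0.002,0,0,0,0],[0,0.0015,0.003,0,0,0,0],[0,0.0015,0.004,0,0,0,0],[0,0.0015,0.005,0,0,0,0],[0,0.0015,0.005,0,0,0,0],[0,0.0015,0.005,0,0,0,0],[0,0.0015,0.005,0,0,0,0]])

```text
time: 18.3
tcp_pos: [0.5237, 0.2265, 0.1894]
orientation: [[0.248, 0.969, -0.0], [0.969, -0.248, -0.0], [-0.0, -0.0, -1.0]]
contact_force: [-0.1, -1.1, 3.7]
opening: 0.239
grip_force: 59.4
```

>>> move_arm(motion=[[0,0,0.001,0,0,0,0],[0,0,0.002,0,0,0,0],[0,0,0.003,0,0,0,0],[0,0,0.004,0,0,0,0],[0,0,0.005,0,0,0,0],[0,0,0.005,0,0,0,0],[0,0,0.005,0,0,0,0],[0,0,0.005,0,0,0,0]])

```text
time: 19.1
tcp_pos: [0.5238, 0.2265, 0.1885]
orientation: [[0.248, 0.969, -0.0], [0.969, -0.248, -0.0], [-0.0, -0.0, -1.0]]
contact_force: [-0.2, -0.9, 2.8]
opening: 0.24
grip_force: 59.4
```

>>> move_arm(motion=[[0,0,0.001,0,0,0,0],[0,0,0.002,0,0,0,0],[0,0,0.003,0,0,0,0],[0,0,0.004,0,0,0,0],[0,0,0.005,0,0,0,0],[0,0,0.005,0,0,0,0],[0,0,0.005,0,0,0,0],[0,0,0.005,0,0,0,0]])

```text
time: 19.9
tcp_pos: [0.5238, 0.2265, 0.1875]
orientation: [[0.248, 0.969, -0.0], [0.969, -0.248, -0.0], [-0.0, -0.0, -1.0]]
contact_force: [-0.9, -0.4, 4.0]
opening: 0.24
grip_force: 59.4
```

>>> move_arm(motion=[[0,0,0.001,0,0,0,0],[0,0,0.002,0,0,0,0],[0,0,0.003,0,0,0,0],[0,0,0.004,0,0,0,0],[0,0,0.005,0,0,0,0],[0,0,0.005,0,0,0,0],[0,0,0.005,0,0,0,0],[0,0,0.005,0,0,0,0]])

```text
time: 20.7
tcp_pos: [0.5239, 0.2264, 0.1865]
orientation: [[0.248, 0.969, -0.0], [0.969, -0.248, -0.0], [-0.0, -0.0, -1.0]]
contact_force: [-2.0, 0.4, 3.1]
opening: 0.24
grip_force: 59.4
```

>>> move_arm(motion=[[0,0,0.001,0,0,0,0],[0,0,0.002,0,0,0,0],[0,0,0.003,0,0,0,0],[0,0,0.004,0,0,0,0],[0,0,0.005,0,0,0,0],[0,0,0.005,0,0,0,0],[0,0,0.005,0,0,0,0],[0,0,0.005,0,0,0,0]])

```text
time: 21.5
tcp_pos: [0.5239, 0.2264, 0.1855]
orientation: [[0.248, 0.969, -0.0], [0.969, -0.248, -0.0], [-0.0, -0.0, -1.0]]
contact_force: [-1.6, -0.5, 2.5]
opening: 0.237
grip_force: 59.4
```

>>> move_arm(motion=[[0,0,0.001,0,0,0,0],[0,0,0.002,0,0,0,0],[0,0,0.003,0,0,0,0],[0,0,0.004,0,0,0,0],[0,0,0.005,0,0,0,0],[0,0,0.005,0,0,0,0],[0,0,0.005,0,0,0,0],[0,0,0.005,0,0,0,0]])

```text
time: 22.3
tcp_pos: [0.5239, 0.2264, 0.1845]
orientation: [[0.248, 0.969, -0.0], [0.969, -0.248, -0.0], [-0.0, -0.0, -1.0]]
contact_force: [-2.6, 0.6, 3.1]
opening: 0.239
grip_force: 59.4
```

>>> move_arm(motion=[[0,0,0.001,0,0,0,0],[0,0,0.002,0,0,0,0],[0,0,0.003,0,0,0,0],[0,0,0.004,0,0,0,0],[0,0,0.005,0,0,0,0],[0,0,0.005,0,0,0,0],[0,0,0.005,0,0,0,0],[0,0,0.005,0,0,0,0]])

```text
time: 23.1
tcp_pos: [0.5239, 0.2264, 0.1835]
orientation: [[0.248, 0.969, -0.0], [0.969, -0.248, -0.0], [-0.0, -0.0, -1.0]]
contact_force: [-2.4, -0.3, 4.0]
opening: 0.238
grip_force: 59.4
```

>>> move_arm(motion=[[0,0,0.001,0,0,0,0],[0,0,0.002,0,0,0,0],[0,0,0.003,0,0,0,0],[0,0,0.004,0,0,0,0],[0,0,0.005,0,0,0,0],[0,0,0.005,0,0,0,0],[0,0,0.005,0,0,0,0],[0,0,0.005,0,0,0,0]])

```text
time: 23.9
tcp_pos: [0.5239, 0.2264, 0.1825]
orientation: [[0.248, 0.969, -0.0], [0.969, -0.248, -0.0], [-0.0, -0.0, -1.0]]
contact_force: [-2.0, 0.5, 3.4]
opening: 0.237
grip_force: 59.5
```

>>> move_arm(motion=[[0,0,0.001,0,0,0,0],[0,0,0.002,0,0,0,0],[0,0,0.003,0,0,0,0],[0,0,0.004,0,0,0,0],[0,0,0.005,0,0,0,0],[0,0,0.005,0,0,0,0],[0,0,0.005,0,0,0,0],[0,0,0.005,0,0,0,0]])

```text
time: 24.7
tcp_pos: [0.5239, 0.2265, 0.1815]
orientation: [[0.248, 0.969, -0.0], [0.969, -0.248, -0.0], [-0.0, -0.0, -1.0]]
contact_force: [-1.1, -0.2, 3.8]
opening: 0.239
grip_force: 59.5
```

>>> move_arm(motion=[[0,0,0.001,0,0,0,0],[0,0,0.002,0,0,0,0],[0,0,0.003,0,0,0,0],[0,0,0.004,0,0,0,0],[0,0,0.005,0,0,0,0],[0,0,0.005,0,0,0,0],[0,0,0.005,0,0,0,0],[0,0,0.005,0,0,0,0]])

```text
time: 25.5
tcp_pos: [0.5239, 0.2264, 0.1805]
orientation: [[0.248, 0.969, -0.0], [0.969, -0.248, -0.0], [-0.0, -0.0, -1.0]]
contact_force: [-1.5, -0.4, 2.1]
opening: 0.24
grip_force: 59.5
```

>>> move_arm(motion=[[0,0,0.001,0,0,0,0],[0,0,0.002,0,0,0,0],[0,0,0.003,0,0,0,0],[0,0,0.004,0,0,0,0],[0,0,0.005,0,0,0,0],[0,0,0.005,0,0,0,0],[0,0,0.005,0,0,0,0],[0,0,0.005,0,0,0,0]])

```text
time: 26.3
tcp_pos: [0.5239, 0.2264, 0.1795]
orientation: [[0.248, 0.969, -0.0], [0.969, -0.248, -0.0], [-0.0, -0.0, -1.0]]
contact_force: [-2.1, 0.3, 2.5]
opening: 0.239
grip_force: 59.4
```

>>> move_arm(motion=[[0,0,0.001,0,0,0,0],[0,0,0.002,0,0,0,0],[0,0,0.003,0,0,0,0],[0,0,0.004,0,0,0,0],[0,0,0.005,0,0,0,0],[0,0,0.005,0,0,0,0],[0,0,0.005,0,0,0,0],[0,0,0.005,0,0,0,0]])

```text
time: 27.1
tcp_pos: [0.5239, 0.2265, 0.1786]
orientation: [[0.248, 0.969, 0.0], [0.969, -0.248, 0.0], [0.0, 0.0, -1.0]]
contact_force: [-2.4, -0.1, 3.1]
opening: 0.237
grip_force: 59.5
```

>>> move_arm(motion=[[0,0,0.001,0,0,0,0],[0,0,0.002,0,0,0,0],[0,0,0.003,0,0,0,0],[0,0,0.004,0,0,0,0],[0,0,0.005,0,0,0,0],[0,0,0.005,0,0,0,0],[0,0,0.005,0,0,0,0],[0,0,0.005,0,0,0,0]])

```text
time: 27.9
tcp_pos: [0.5241, 0.2265, 0.1782]
orientation: [[0.248, 0.969, 0.0], [0.969, -0.248, 0.001], [0.001, 0.0, -1.0]]
contact_force: [-3.2, -1.3, 9.1]
opening: 0.238
grip_force: 60.1
```

The force stepped up from 3 to 9 N and the tip lagged the command, so it has reached the stop. One small further push will confirm it.

>>> move_arm(motion=[[0,0,0.001,0,0,0,0],[0,0,0.002,0,0,0,0],[0,0,0.0025,0,0,0,0],[0,0,0.0025,0,0,0,0],[0,0,0.0025,0,0,0,0],[0,0,0.0025,0,0,0,0],[0,0,0.0025,0,0,0,0],[0,0,0.0025,0,0,0,0]])

```text
time: 28.7
tcp_pos: [0.5242, 0.2266, 0.1781]
orientation: [[0.248, 0.969, 0.001], [0.969, -0.248, 0.001], [0.001, 0.0, -1.0]]
contact_force: [-5.3, -2.4, 11.6]
opening: 0.238
grip_force: 60.5
```

Bottomed: 11.6 N with hardly any motion. I'll relax most of the load and then open.

>>> move_arm(motion=[[0,-0.001,-0.001,0,0,0,0],[0,-0.002,-0.002,0,0,0,0],[0,-0.002,-0.003,0,0,0,0],[0,-0.002,-0.003,0,0,0,0],[0,-0.002,-0.003,0,0,0,0.25],[0,-0.002,-0.003,0,0,0,0.35],[0,-0.002,-0.003,0,0,0,0.5],[0,-0.002,-0.003,0,0,0,0.6]], squeeze=30)

```text
time: 29.5
tcp_pos: [0.5235, 0.2264, 0.1773]
orientation: [[0.248, 0.969, -0.0], [0.969, -0.248, -0.0], [-0.0, -0.0, -1.0]]
contact_force: [0.0, 0.3, -0.8]
opening: 0.598
grip_force: 0.0
```

>>> move_arm(motion=[[0,0,0,0,0,0,0.7],[0,0,0,0,0,0,0.7],[0,0,-0.03,0,0,0,0.7],[0,0,-0.1,0,0,0,0.7],[0,0,-0.2,0,0,0,0.7],[0,0,-0.32,0,0,0,0.7],[0,0,-0.42,0,0,0,0.7],[0,0,-0.45,0,0,0,0.7]])

```text
time: 30.3
tcp_pos: [0.5246, 0.2268, 0.2711]
orientation: [[0.248, 0.969, 0.004], [0.969, -0.248, 0.003], [0.003, 0.003, -1.0]]
contact_force: [0.4, 0.5, -0.3]
opening: 0.697
grip_force: 0.0
```

```bash
python3 - <<'E'
from h import *; import cv2
s=robot.state();print(s['tcp_pos'],s['contact_force'],s['opening'],s['time'])
f=robot.grab_frame('side');w=robot.grab_frame('wrist')
cv2.imwrite('pics/z5.png',np.hstack([cv2.resize(f['img'][110:210,195:295],(400,400),interpolation=cv2.INTER_CUBIC),cv2.resize(w['img'][100:360,190:450],(400,400))]))
E
```

```text
[0.5246 0.2268 0.2711] [ 0.4192  0.5351 -0.2917] 0.6971443358402778 30.3
```

View pics/z5.png

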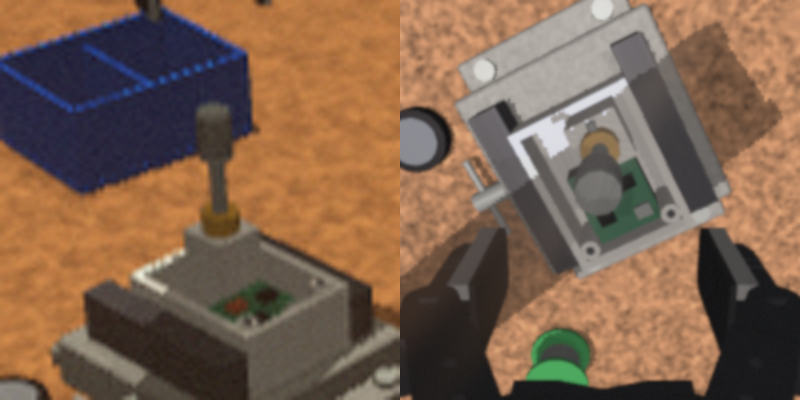

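The gauge stands upright in the boss (side crop: head at about (213,130), ring at about (220,220) on the rim). The gripper is well clear, so I'll hand in.

```bash
python3 -c "
from plant import robot
print(robot.finish_job())"
```

```text
the job is handed in; nothing more can be done
None
```

The gauge is standing in the boss bore, bottomed on the rubber stop about 53 mm down (peak reading about 12 N), with its ring pushed up to the rim. The gripper has let go and is clear, and I handed the job in at about 30 s.

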